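# Stand up the cover and hold the shutter slide at its mark

### The job

On the white shutter unit, fold the hinged grey cover up by its bow handle until it stands straight up, and leave it standing there by itself. Then take the black upright handle of the spring-loaded slide, pull it towards the front of the unit until the slide's pointer is level with the line on the index rider beside it, and hold it there: the program finishes while the gripper still holds the handle against the spring. Leave the index rider where it is set, and leave the things standing round and on the unit where they are.

Things in the scene. Friction and masses are not known exactly. Their poses are not given: they have to be found in the camera images.
- unit: White shutter unit fixed to the worktop, 245 x 150 mm; origin on the worktop, under the middle of its width, 115 mm behind its front end. Its +x runs to the back of the unit (away from the robot), +y to its left, z up. From x = -115 to 72 mm it is a low deck with its top 25 mm above the worktop; behind that, x = 72 to 130 mm, a housing 100 mm high. The slide and rider travel along the unit's -x (to the front). A vial stands on the housing's roof.
- cover (a joint): Angle of the grey hinged cover, rad: 0 = shut (level, over the deck), grows as it folds up and back, 1.57 = standing straight up, stop at 2.0. The hinge is stiff (0.3 N m friction), so the cover stays at any angle where it is left; it may start partly raised.
- cover_hinge (a point): Point on the cover's hinge axis in the middle of its width; the axis is parallel to the unit's y, 103 mm above the worktop, at the front top edge of the housing.
- cover_bar (a point): Middle of the round crossbar of the cover's bow handle: steel bar 10 mm in diameter, parallel to the hinge and 135 mm from its axis, in the plane of the cover; 70 mm clear length between its side arms, 35 mm clear gap between the bar and the edge of the 90 x 100 x 6 mm cover plate. Gripped across from above, the bar can turn between the finger pads while the cover is folded.
- slide (a joint): Travel of the shutter slide, m: 0 = home (spring holds it there), grows as it is pulled to the front (unit's -x), stop at 0.085. The spring pulls it back with 4 N at home and about 80 N/m more with travel (under 10 N at the mark).
- pull_slide: The sliding part: an aluminium plate 44 x 48 x 6 mm with an upright black handle on its middle, a post 14 mm (along the pull) x 22 mm (across); origin at the middle of the plate's underside, 25.5 mm above the worktop, on the handle's axis. The handle stands from 31.5 to 87.5 mm above the worktop, under the cover when that is shut, 70 mm in front of the hinge when home. Axes as the unit's. Room beside the handle on both sides (nothing over 40 mm above the worktop).
- handle_grip (a point): Point on the axis of the black handle where it is to be gripped, 67.5 mm above the worktop, 20 mm below its top. Moves with the slide.
- pointer (a point): Tip of the slide's pointer, a flat bar 6 mm wide with a thin line along its middle (this point), that sticks out to the unit's left by the scale, 31.5 mm above the worktop. Moves with the slide. Axes as the unit's.
- rider (a joint): Position of the index rider on its scale rail, m (grows to the front); it is already set, differently each time, and must not be shifted. The slide is at the mark when joint slide = 0.025 + joint rider.
- rider_mark (a point): Index line of the rider, at the edge that faces the pointer: a black block 14 x 18 x 8 mm with a white line across its top, on the scale rail at the left of the deck, top 37.5 mm above the worktop. Axes as the unit's. The pointer is level with it when both have the same position along the unit's x.
- vial: Glass vial with a screw cap, 27 mm diameter x 66 mm, standing on the housing's roof, origin under its foot. Leave alone.
- timer: Small white timer standing on its edge, 20 x 62 x 56 mm, origin under it, left of the unit. Leave alone.
- brown_bottle: Brown reagent bottle with a black cap, 62 mm diameter x 118 mm, origin under it, right of the unit. Leave alone.
- white_bottle: Small white bottle, 38 mm diameter x 75 mm, origin under it, right of the unit. Leave alone.
- cup: Clear measuring cup, 98 mm diameter x 112 mm, origin under it, left of the unit. Leave alone.

How it is judged:
By the outcome, as a careful person would: the job done as asked, in the order asked, and still so for the second after the job is handed in, while the arm keeps its last pose, push and grip.
It also fails if it takes over 51 s, if anything falls off the work surface, if the arm or the gripper's body presses on something with over 40 N, if the wrist force passes 120 N, or if a joint passes its speed limit or range.

### The arm

A 6-joint arm with a two-finger parallel gripper is mounted at the origin on a cart in front of the work surface, level with it; the furniture and walls round the work are solid. World frame = base frame: x ahead of the robot, y to its left, z up, the work surface at z = 0. Lengths are in mm, angles in rad, forces in N, time in s.
With the tool pointing down it reaches from about 350 to 875 mm from the base axis. Payload 4.2 kg.
Tool frame: the origin (TCP) lies midway between the tips of the shut fingers; the grasp point (between the pads) lies 19 mm behind it (tcp_to_grasp is the distance from the TCP to the grasp point, in mm); z points along the fingers, y is the line along which they close (so a half turn about z gives the same grasp; the last joint's range is limited). The gripper opens to 85 mm and grips with 20 to 120 N. Pads are 22 mm wide; open, the fingers measure 114 mm over their backs; the gripper's body (76 mm by 85 mm) begins 54 mm behind the grasp point. The pads swing forward as they close: fully open they stand 13 mm farther back than shut.
Start: joints at [-1.043, 0.385, 0.008, 0, -1.194, -0.259], TCP at [166.001, -602.53, 231.312] pointing down, gripper open.
Joint ranges: [-3.14, 3.14], [-1.21, 2.06], [-1.07, 1.41], [-3.16, 2.05], [-2.99, -0.16], [-3.1, 3.1]. Speed limits (rad/s): [2.79, 2.79, 3.14, 3.14, 3.14, 3.14].

### API

Orientations are given as a unit quaternion [x, y, z, w].
In Python, from bench import read_state, get_image, job_done, tcp_to_grasp gives the robot as it stands.
- The arm moves only by the tool jog_arm, never from a script. Its argument "plan" is a list of rows, each a list of 3 entries, a list of its own where there are three numbers: the finger opening in mm, from 0 to 85.4, then the shift along the tool's x, y, z as a fraction of full scale, then the turn, a rotation vector about the tool's x, y, z as a fraction of full scale. A call has 1 to 10 rows; each row is the pose to reach, as a shift and turn from the pose commanded when the call began, along the tool's axes at that moment; what a row does not reach only later rows make up. Full scale, the value 1, is 0.1 m for a shift and 60 degrees for a turn. A row lasts 1/8 s, in which the tool goes at most 62.5 mm and 10.7 degrees, less where a joint would pass 70% of its speed; a pose out of reach is approached as far as the arm can. A call with a number of a shift or a turn outside -1 to 1 is refused whole. A call with a gripper value outside its range is refused whole. The fingers move at their own pace and stop on an object; the grip force is fixed at half the most. Time passes only in rows, so rows that repeat a pose let the fingers close. It gives the time, the measured TCP pose, the force, the opening and the grip force at its end, in the units of the state.
- read_state(): the state, without advancing time (a new reading comes with each control period).
- get_image(name): name is "scene" or "top" or "wrist"; returns a dict with "img" (420x560x3 uint8, red, green, blue), "range_z" (420x560 float32, mm along the optical axis (not along the pixel's ray), 0 where there is no reading), "intrinsics" (3x3 intrinsics, pixels), "distortion" ([k1, k2, p1, p2, k3] as OpenCV has them; the pictures are not rectified), "extrinsics" (4x4, takes a point from camera to world coordinates); the wrist camera has in their place "tool_from_camera" (4x4, takes a point from camera to tool coordinates, whose origin is the TCP and whose axes are the flange's). Camera axes: x right, y down, z forward; pixel columns grow to the right and rows downward; lengths in mm; the calibration is good to about 2 mm. A picture is of the moment at which its call begins: read the wrist's pose just before it.
- job_done(): hands the job in; it is judged then, once.
The state is a dict: "clock": time; "joints": joint angles; "joint_vel": joint speeds; "joint_efforts": joint torques, N m; "position": TCP position; "ee_rot": TCP orientation; "contact_force": force on the tool from outside, world axes, zero at the start; "wrist_torque": the same for the moment, N m; "gripper_width": finger opening in mm; "grasp_force": force on a finger pad.
Only numpy, scipy, OpenCV 4.12 (cv2) and the standard library are available. Lean on these libraries where they do the work, as an engineer would, in place of code of your own. Each camera call takes 0.05 s, during which the arm holds its last target. There are 200 camera calls.

## Working session

There is one attempt and no reset: what is moved stays moved. The work goes in short steps, Python scripts to look and compute and a tool call to move; the robot and the scene stay as the last step left them, time stands still between calls to the robot, and variables do not carry over. Pictures are saved under pics/ and viewed, at most 10 in all, crops included, and the job is handed in when it is done.

Besides the shell and the picture viewer there is one more tool, called by a JSON object that holds its "op" and its "data". jog_arm: Moves the arm, as the interface text tells. Its arguments: {"type":"object","properties":{"plan":{"type":"array"}},"required":["plan"]}

```bash
ls; mkdir -p pics; cat > h.py <<'E'
import numpy as np, cv2
from bench import *
from scipy.spatial.transform import Rotation as R
def grab(n):
    s=read_state(); d=get_image(n)
    if n=='wrist':
        T=np.eye(4);T[:3,:3]=R.from_quat(s['ee_rot']).as_matrix();T[:3,3]=s['position']
        d['extrinsics']=T@np.array(d['tool_from_camera'])
    return d
def save(d,f): cv2.imwrite('pics/'+f,d['img'][...,::-1])
def rays(d,uv):
    uv=np.array(uv,float).reshape(-1,1,2)
    n=cv2.undistortPoints(uv,np.array(d['intrinsics']),np.array(d['distortion']))[:,0]
    return np.c_[n,np.ones(len(n))]
def onplane(d,uv,z):
    E=np.array(d['extrinsics']);r=rays(d,uv)@E[:3,:3].T;o=E[:3,3]
    return o+r*((z-o[2])/r[:,2])[:,None]
def bydepth(d,uv):
    E=np.array(d['extrinsics']);r=rays(d,uv)
    z=np.array([d['range_z'][int(round(v)),int(round(u))] for u,v in uv])
    return (r*z[:,None])@E[:3,:3].T+E[:3,3]
def cloud(d):
    h,w=d['range_z'].shape
    uv=np.stack(np.meshgrid(np.arange(w),np.arange(h)),-1).reshape(-1,2)
    E=np.array(d['extrinsics'])
    return ((rays(d,uv)*d['range_z'].reshape(-1,1))@E[:3,:3].T+E[:3,3]).reshape(h,w,3)
E
python3 - <<'E'
from h import *
print(read_state(), tcp_to_grasp)
for n in ('scene','top'):
    d=grab(n); save(d,n+'0.png'); np.savez(''+n+'0.npz',**d); print(n,np.round(d['extrinsics'],2).tolist())
E
```

```text
pics
{'clock': 0.0, 'joints': array([-1.04338866e+00,  3.85546990e-01,  6.63302346e-03, -5.53424281e-04,
       -1.19400218e+00, -2.58616862e-01]), 'joint_vel': array([ 0.00029497, -0.00014216, -0.00017911, -0.00074517,  0.00255016,
        0.00017084]), 'joint_efforts': array([-8.59170668e-04, -3.92288661e+01,  1.88404745e+01,  4.18627515e+00,
       -4.57050250e-03, -1.43162350e-05]), 'position': array([ 165.86407889, -601.97774041,  230.22210414]), 'ee_rot': array([-1.33889944e-01,  9.90995607e-01,  1.07760069e-03, -1.68333041e-04]), 'contact_force': array([-0.63784265, -0.38625496,  0.09417192]), 'wrist_torque': array([0.04081445, 0.02061995, 0.03515849]), 'grasp_force': 0.0, 'gripper_width': 85.47581403378123} 18.700000000000003
scene [[-0.56, -0.64, 0.52, 18.62], [-0.83, 0.43, -0.35, 307.74], [-0.0, -0.63, -0.78, 872.32], [0.0, 0.0, 0.0, 1.0]]
top [[0.01, -0.98, 0.19, 336.01], [-1.0, -0.01, -0.02, -34.06], [0.02, -0.19, -0.98, 1146.92], [0.0, 0.0, 0.0, 1.0]]
```

View pics/scene0.png

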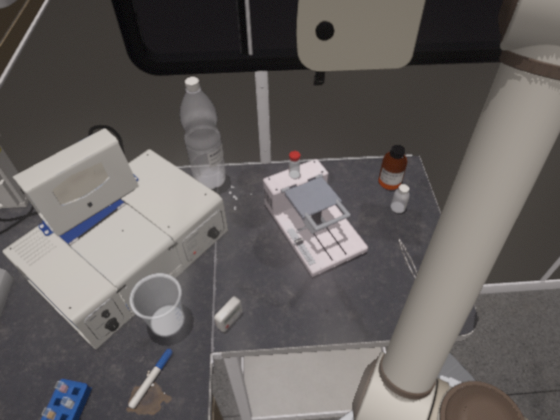

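View pics/top0.png

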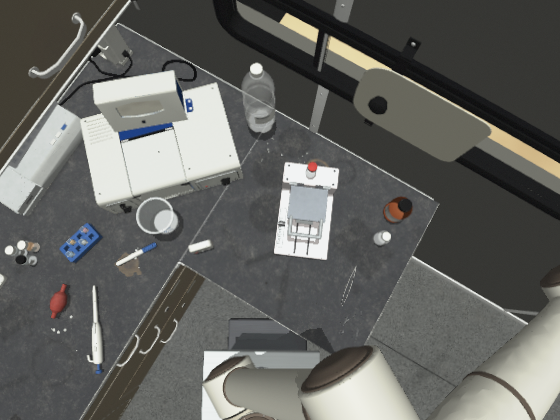

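The top view shows the white unit at about (307,210), with its front at row 257, the cover at (307,203) and the bow bar near row 240. In the scene view the cover is at (318,200) and looks partly raised. Next I'll measure it with depth.

```bash
python3 - <<'E'
from h import *
d=dict(np.load('top0.npz')); C=cloud(d)
im=d['img'].astype(int)
x0,y0,x1,y1=265,150,350,265
big=cv2.resize(d['img'][y0:y1,x0:x1],None,fx=5,fy=5,interpolation=cv2.INTER_CUBIC)
s=dict(np.load('scene0.npz'))
b2=cv2.resize(s['img'][140:280,250:380],None,fx=4,fy=4,interpolation=cv2.INTER_CUBIC)
h=max(big.shape[0],b2.shape[0])
cv2.imwrite('pics/topz.png',cv2.copyMakeBorder(big,0,0,0,0,0)[...,::-1]); cv2.imwrite('pics/scz.png',b2[...,::-1])
for r in range(156,262,6):
    print(r,[tuple(np.round(C[r,c]).astype(int)) for c in (275,285,300,308,318,330)])
# unit outline: white & z in 15..35 or 95..105
m=((im.min(2)>150)&(C[...,2]>12)&(C[...,2]<40)); m[:, :260]=0; m[:,355:]=0; m[:150]=0;m[270:]=0
P=C[m][:,:2].astype(np.float32); print(len(P),cv2.minAreaRect(P))
m=((im.min(2)>150)&(C[...,2]>90)&(C[...,2]<112)); m[:, :260]=0; m[:,355:]=0; m[:150]=0;m[270:]=0
P=C[m][:,:2].astype(np.float32); print(len(P),cv2.minAreaRect(P), C[m][:,2].mean())
E
```

```text
156 [(np.int64(705), np.int64(-27), np.int64(4)), (np.int64(706), np.int64(-57), np.int64(3)), (np.int64(707), np.int64(-102), np.int64(2)), (np.int64(708), np.int64(-126), np.int64(2)), (np.int64(708), np.int64(-156), np.int64(3)), (np.int64(710), np.int64(-192), np.int64(-2))]
162 [(np.int64(687), np.int64(-28), np.int64(4)), (np.int64(688), np.int64(-57), np.int64(2)), (np.int64(689), np.int64(-102), np.int64(1)), (np.int64(689), np.int64(-126), np.int64(2)), (np.int64(689), np.int64(-155), np.int64(4)), (np.int64(691), np.int64(-192), np.int64(0))]
168 [(np.int64(669), np.int64(-28), np.int64(1)), (np.int64(641), np.int64(-56), np.int64(101)), (np.int64(642), np.int64(-96), np.int64(99)), (np.int64(622), np.int64(-113), np.int64(167)), (np.int64(643), np.int64(-145), np.int64(99)), (np.int64(643), np.int64(-178), np.int64(101))]
174 [(np.int64(651), np.int64(-28), np.int64(-1)), (np.int64(624), np.int64(-56), np.int64(101)), (np.int64(625), np.int64(-96), np.int64(101)), (np.int64(615), np.int64(-115), np.int64(135)), (np.int64(625), np.int64(-145), np.int64(101)), (np.int64(625)
[... 3556 characters left out ...]
), (np.int64(420), np.int64(-101), np.int64(28)), (np.int64(421), np.int64(-124), np.int64(27)), (np.int64(421), np.int64(-152), np.int64(26)), (np.int64(424), np.int64(-189), np.int64(-2))]
258 [(np.int64(404), np.int64(-32), np.int64(6)), (np.int64(405), np.int64(-60), np.int64(4)), (np.int64(405), np.int64(-103), np.int64(3)), (np.int64(405), np.int64(-125), np.int64(9)), (np.int64(404), np.int64(-151), np.int64(27)), (np.int64(406), np.int64(-188), np.int64(2))]
1916 ((500.9666748046875, -111.26893615722656), (149.72837829589844, 185.88613891601562), 83.63825225830078)
2217 ((552.0311889648438, -117.0382080078125), (148.599609375, 200.3774871826172), 83.91785430908203) 105.24738174921517
```

View pics/topz.png

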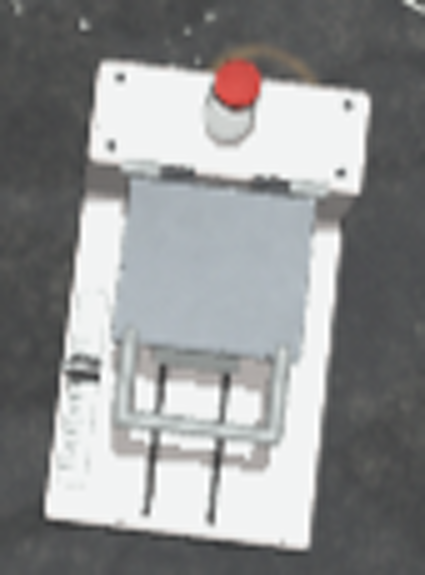

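View pics/scz.png

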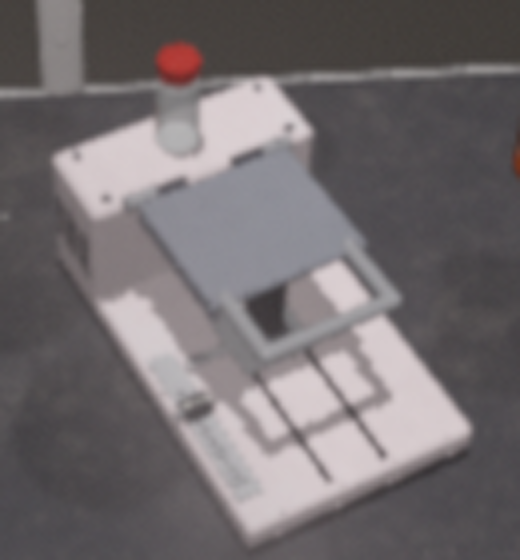

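The zoomed views show the cover just above level, with the bow bar at zoom (200,430), i.e. full-image about (305,236). The rider is at zoom (82,368), full-image about (281,223), and the red-capped vial stands on the roof. The unit's yaw is about -6.4°.

```bash
cat >> h.py <<'E'
def unit(yaw): return np.array([np.cos(yaw),np.sin(yaw)])
def go(target,yawY=None):
    """shift (fraction) and tool-z turn (fraction) from the present pose to a TCP target, tool y at world yaw yawY (deg)"""
    s=read_state();M=R.from_quat(s['ee_rot']).as_matrix()
    sh=M.T@(np.array(target)-s['position'])/100
    rv=np.zeros(3)
    if yawY is not None:
        a=np.deg2rad(yawY);y=np.array([np.cos(a),np.sin(a),0]);z=np.array([0,0,-1.])
        T=np.c_[np.cross(y,z),y,z]; rv=R.from_matrix(M.T@T).as_rotvec()/np.deg2rad(60)
    print('clock %.2f pos'%s['clock'],s['position'].round(1),'F',s['contact_force'].round(1),'w %.1f g %.1f'%(s['gripper_width'],s['grasp_force']),'j',s['joints'].round(2))
    print('shift',sh.round(3),'turn',rv.round(3))
E
python3 - <<'E'
from h import *
d=dict(np.load('top0.npz')); C=cloud(d); im=d['img'].astype(int)
hsv=cv2.cvtColor(d['img'],cv2.COLOR_RGB2HSV)
# deck / unit outline from white pixels, border rays on z=25 plane
reg=np.zeros(im.shape[:2],bool);reg[150:262,265:350]=1
w=reg&(im.min(2)>140)&(C[...,2]>12)&(C[...,2]<40)
P=C[w]; r=cv2.minAreaRect(np.float32(onplane(d,np.argwhere(w)[:,::-1],25)[:,:2])); print('deck',r)
hh=reg&(im.min(2)>140)&(abs(C[...,2]-100)<8)&(np.arange(420)[:,None]<190)
r=cv2.minAreaRect(np.float32(onplane(d,np.argwhere(hh)[:,::-1],100)[:,:2])); print('roof',r)
g=reg&(im.max(2)<175)&(im.min(2)>90)&(C[...,2]>85)&(C[...,2]<135)
P=C[g&(np.arange(420)[:,None]<218)&(np.arange(420)[:,None]>186)]
A=np.c_[P[:,:2]-P[:,:2].mean(0),np.ones(len(P))]; k=np.linalg.lstsq(A,P[:,2],rcond=None)[0]; print('plane',len(P),k,P.mean(0))
b=g&(np.arange(420)[:,None]>=232); P=C[b];print('bar',len(P),np.median(P,0),np.argwhere(b).min(0),np.argwhere(b).max(0))
rd=reg&(im[...,0]<70)&(np.arange(420)[:,None]>215)&(np.arange(560)<288)
print('rider px',np.argwhere(rd)[:,::-1].mean(0) if rd.any() else None)
rc=reg&(im[...,0]>150)&(im[...,1]<90); c=np.argwhere(rc)[:,::-1].mean(0); print('vial cap',onplane(d,[c],166))
go([460,-107,200],173.6)
E
```

```text
deck ((501.140869140625, -111.1021499633789), (148.92196655273438, 186.78500366210938), 83.74564361572266)
roof ((614.1123046875, -123.4009780883789), (148.66708374023438, 72.7083969116211), 83.74845123291016)
plane 56 [-8.57001156e-02  5.09324826e-02  1.03924182e+02] [ 578.91169701 -140.57503417  103.9241819 ]
bar 34 [ 457.42479833 -112.80472394  111.56564178] [232 288] [239 321]
rider px [275.42857143 241.28571429]
vial cap [[ 627.87295573 -123.54656131  166.        ]]
clock 0.10 pos [ 165.8 -602.1  230.3] F [-0.1 -0.7  0.7] w 85.5 g 0.0 j [-1.04  0.39  0.01 -0.   -1.19 -0.26]
shift [-4.15   3.992  0.31 ] turn [ 2.000e-03  1.000e-03 -1.137e+00]
```

{"op": "jog_arm", "data": {"plan": [[85, [-0.5, 0.5, 0], [0, 0, 0]], [85, [-1, 1, 0], [0, 0, 0]], [85, [-1, 1, 0], [0, 0, 0]]]}}

```text
clock: 0.48
position: [236.7, -477.0, 231.3]
ee_rot: [-0.135, 0.991, 0.0, 0.0]
contact_force: [0.4, -1.1, -0.7]
gripper_width: 85.0
grasp_force: 0.0
```

{"op": "jog_arm", "data": {"plan": [[85, [-0.5, 0.5, 0], [0, 0, 0]], [85, [-1, 1, 0], [0, 0, 0]], [85, [-1, 1, 0], [0, 0, 0]]]}}

```text
clock: 0.85
position: [306.7, -354.7, 231.4]
ee_rot: [-0.136, 0.991, 0.0, 0.0]
contact_force: [0.1, -0.7, 0.3]
gripper_width: 85.0
grasp_force: 0.0
```

{"op": "jog_arm", "data": {"plan": [[85, [-0.5, 0.5, 0], [0, 0, -0.1]], [85, [-1, 1, 0], [0, 0, -0.3]], [85, [-1, 1, 0], [0, 0, -0.5]], [85, [-1, 1, 0], [0, 0, -0.5]]]}}

```text
clock: 1.35
position: [376.4, -233.1, 231.3]
ee_rot: [-0.388, 0.922, -0.0, -0.0]
contact_force: [-0.5, 0.6, -0.7]
gripper_width: 84.5
grasp_force: 0.0
```

```bash
python3 -c "
from h import *
go([460,-107,240],173.75)"
```

```text
clock 1.35 pos [ 376.4 -233.1  231.3] F [-0.5  0.6 -0.7] w 84.5 g 0.0 j [-0.19  0.07 -0.41  0.   -1.09 -0.59]
shift [-1.486  0.284 -0.088] turn [ 0.    -0.    -0.635]
```

{"op": "jog_arm", "data": {"plan": [[85, [-0.5, 0.1, 0], [0, 0, -0.15]], [85, [-1, 0.2, -0.05], [0, 0, -0.32]], [85, [-1, 0.2, -0.1], [0, 0, -0.48]], [85, [-1, 0.28, -0.1], [0, 0, -0.635]], [85, [-1, 0.28, -0.1], [0, 0, -0.635]]]}}

```text
clock: 1.98
position: [425.9, -143.1, 241.2]
ee_rot: [-0.665, 0.747, 0.0, -0.0]
contact_force: [0.2, 0.9, 0.6]
gripper_width: 85.3
grasp_force: 0.0
```

```bash
python3 -c "
from h import *
go([445,-105,240],173.75)
d=grab('wrist');print(np.round(d['tool_from_camera'],2).tolist());save(d,'w1.png');np.savez('w1.npz',**d)"
```

```text
clock 1.98 pos [ 425.9 -143.1  241.2] F [0.2 0.9 0.6] w 85.3 g 0.0 j [ 0.04  0.07 -0.38  0.   -1.12 -0.16]
shift [-0.401 -0.146  0.012] turn [ 0.    -0.    -0.006]
[[0.0, -0.96, -0.29, 73.59], [1.0, -0.0, 0.0, 0.49], [-0.0, -0.29, 0.96, -143.6], [0.0, 0.0, 0.0, 1.0]]
```

View pics/w1.png

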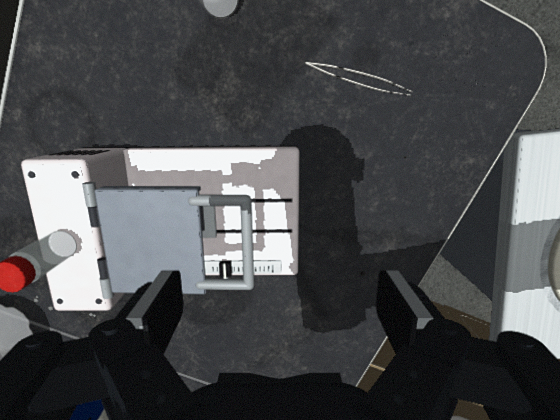

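The wrist view shows the bow bar running from (247,198) to (249,288), the hinge near column 98, the rider with its white line at about (226,268), and the deck's front edge at column 298. Next I'll refine the angle, the unit pose and the rider mark.

```bash
python3 - <<'E'
from h import *
d=dict(np.load('w1.npz')); C=cloud(d); im=d['img'].astype(int)
g=cv2.cvtColor(d['img'],cv2.COLOR_RGB2GRAY).astype(float)
o=np.array([522.5,-113.4]);ya=np.deg2rad(-6.25);ux=unit(ya);uy=np.array([-ux[1],ux[0]])
U=lambda P:np.c_[(P[:,:2]-o)@ux,(P[:,:2]-o)@uy,P[:,2]]
# deck check: front corners & roof back corners by plane
print('front corners',U(onplane(d,[(299,148),(298,274)],25)).round(1).tolist())
print('roof back corners',U(onplane(d,[(23,160),(56,310)],100)).round(1).tolist())
print('bar depth',U(bydepth(d,[(248,220),(248,235),(248,250),(248,265)])).round(1).tolist())
P=U(C[195:285,105:195].reshape(-1,3)); k=np.polyfit(P[:,0],P[:,2],1); print('plate',k,np.polyval(k,[72,-28]), abs(np.polyval(k,P[:,0])-P[:,2]).mean())
print('hinge side',U(onplane(d,[(90,185),(100,293)],103)).round(1).tolist())
for z in (103,108,113,118): print(z,U(onplane(d,[(248,205),(248,243),(248,281)],z)).round(1).tolist())
print('rows bar',g[240,235:262].astype(int).tolist())
print('rider'); print(g[258:282,214:238].astype(int))
E
```

```text
front corners [[-115.2, -75.2, 25.0], [-115.6, 72.8, 25.0]]
roof back corners [[125.1, -75.2, 100.0], [126.3, 72.0, 100.0]]
bar depth [[-67.0, -24.0, 112.5], [-66.7, -10.7, 113.6], [-66.3, 2.9, 114.5], [-65.6, 18.2, 112.6]]
plate [ -0.78215944 131.22491549] [ 74.90943609 153.1253797 ] 20.30306864662764
hinge side [[69.0, -53.5, 103.0], [77.6, 51.4, 103.0]]
103 [[-66.6, -34.7, 103.0], [-65.4, 1.0, 103.0], [-64.1, 39.4, 103.0]]
108 [[-67.0, -36.1, 108.0], [-65.9, -1.0, 108.0], [-64.6, 36.6, 108.0]]
113 [[-67.5, -37.5, 113.0], [-66.4, -3.0, 113.0], [-65.1, 33.9, 113.0]]
118 [[-68.0, -38.9, 118.0], [-66.9, -5.1, 118.0], [-65.6, 31.2, 118.0]]
rows bar [246, 245, 246, 246, 248, 249, 235, 139, 159, 170, 182, 188, 181, 171, 166, 145, 116, 145, 238, 254, 244, 158, 150, 151, 156, 156, 154]
rider
[[248 248 247 248 248 248 250 249 241 243 246 243 245 252 251 250 249 249
  248 247 247 247 247 246]
 [240 245 243 243 246 247 251 242 161 156 157 158 193 251 247 245 245 244
  246 242 242 243 242 243]
 [163 198 201 205 205 202 201 183 112 105 105 106 112 125 121 123 116 158
  211 210 203 198 201 198]

[... 1421 characters left out ...]
02 100 104  94  59  22  25  23 110 235 250  69  17  19  23  20  47
   86  90  89  85  82  82]
 [ 54  47  39  38  49  37  29  20  32 116 234 252  88  34  31  31  31  44
   52  48  47  45  40  45]
 [ 55  47  44  44  45  44  34  31  35 134 242 253 145  97  61  47  44  51
   56  55  54  47  50  50]
 [ 49  56  49  53  44  47  43  46  52 110 198 212 159 118  72  60  57  48
   54  53  55  54  57  60]
 [ 81  82  81  82  78  75  78  76  71  74  82  82  76  72  77  72  74  74
   71  71  71  73  72  70]
 [108 111 110 109 106 113 112 108 107 104 100 100 100 105 102 105 107 102
  102 106 100 101 105 102]
 [135 138 134 133 133 133 131 128 135 134 129 128 130 125 130 130 126 132
  127 128 129 131 123 128]]
```

```bash
python3 - <<'E'
from h import *
d=dict(np.load('w1.npz'))
o=np.array([522.5,-113.4]);ya=np.deg2rad(-6.25);ux=unit(ya);uy=np.array([-ux[1],ux[0]])
U=lambda P:np.c_[(P[:,:2]-o)@ux,(P[:,:2]-o)@uy,P[:,2]]
print('rider mark',U(onplane(d,[(224,262.5),(224.3,270),(224.5,276)],37.5)).round(1).tolist())
print('bar',U(onplane(d,[(246.7,240)],109)).round(1), U(onplane(d,[(250,148),(60,240),(100,185)],25)).round(1).tolist())
go([458.4,-106.4,150],173.75)
E
```

```text
rider mark [[-30.7, 51.3, 37.5], [-30.5, 60.7, 37.5], [-30.3, 68.3, 37.5]]
bar [[-64.9  -4.3 109. ]] [[-63.2, -75.6, 25.0], [160.4, 27.7, 25.0], [103.0, -36.8, 25.0]]
clock 2.02 pos [ 426.  -143.3  241.2] F [0.3 0.5 0.1] w 84.9 g 0.0 j [ 0.04  0.07 -0.38  0.   -1.12 -0.16]
shift [-0.404 -0.279  0.912] turn [ 0.    -0.    -0.007]
```

{"op": "jog_arm", "data": {"plan": [[60, [-0.4, -0.28, 0.1], [0, 0, 0]], [40, [-0.4, -0.28, 0.5], [0, 0, 0]], [32, [-0.4, -0.28, 0.91], [0, 0, 0]], [32, [-0.4, -0.28, 0.91], [0, 0, 0]]]}}

```text
clock: 2.52
position: [456.2, -106.8, 147.7]
ee_rot: [-0.665, 0.747, 0.002, -0.003]
contact_force: [0.3, 0.5, 0.4]
gripper_width: 31.9
grasp_force: 0.0
```

```bash
python3 -c "
from h import *
d=grab('wrist');save(d,'w2.png');np.savez('w2.npz',**d)
go([458.4,-106.4,90],173.75)"
```

```text
clock 2.58 pos [ 458.1 -106.9  149.9] F [ 0.  -0.2  0.5] w 32.1 g 0.0 j [ 0.12  0.21 -0.48  0.   -0.89 -0.23]
shift [-0.006 -0.004  0.599] turn [ 0.002 -0.001 -0.006]
```

View pics/w2.png

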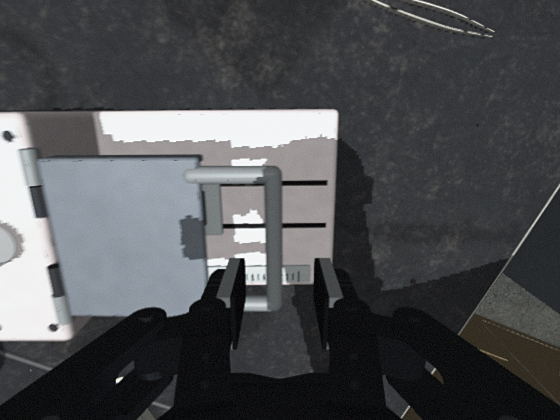

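The wrist view shows the bar at columns 266–282, rows 168–310, between the fingers' inner faces at columns 246 and 314.

```bash
python3 - <<'E'
from h import *
d=dict(np.load('w2.npz'))
o=np.array([522.5,-113.4]);ya=np.deg2rad(-6.25);ux=unit(ya);uy=np.array([-ux[1],ux[0]])
U=lambda P:np.c_[(P[:,:2]-o)@ux,(P[:,:2]-o)@uy,P[:,2]]
print('bar',U(bydepth(d,[(274,195),(274,210),(274,225),(274,240)])).round(1).tolist(),U(onplane(d,[(274,175),(274,303)],109)).round(1).tolist())
P=U(cloud(d)[170:300,60:175].reshape(-1,3));P=P[(P[:,2]>95)&(P[:,2]<125)]
k=np.polyfit(P[:,0],P[:,2],1);print('plate',k,np.polyval(k,[72,-28]))
print('front',U(onplane(d,[(338,112),(334,240)],25)).round(1).tolist(), 'roof/deck back',U(onplane(d,[(98,112)],25)).round(1))
E
```

```text
bar [[-65.1, -30.0, 113.5], [-65.0, -21.6, 114.0], [-64.9, -12.9, 114.0], [-64.8, -3.7, 113.6]] [[-65.2, -40.2, 109.0], [-64.2, 40.0, 109.0]]
plate [-3.91072763e-02  1.09443388e+02] [106.62766395 110.53839158]
front [[-113.9, -72.9, 25.0], [-115.1, 31.9, 25.0]] roof/deck back [[ 69.2 -74.6  25. ]]
```

{"op": "jog_arm", "data": {"plan": [[32, [0, 0, 0.3], [0, 0, 0]], [32, [0, 0, 0.6], [0, 0, 0]], [32, [0, 0, 0.6], [0, 0, 0]], [0, [0, 0, 0.6], [0, 0, 0]], [0, [0, 0, 0.6], [0, 0, 0]], [0, [0, 0, 0.6], [0, 0, 0]], [0, [0, 0, 0.6], [0, 0, 0]]]}}

```text
clock: 3.45
position: [458.9, -106.2, 91.1]
ee_rot: [-0.666, 0.746, -0.001, 0.001]
contact_force: [-1.1, -0.6, 2.3]
gripper_width: 7.7
grasp_force: 58.5
```

```bash
python3 -c "
from h import *
go([458.4,-106.4,90],173.75)"
```

```text
clock 3.45 pos [ 458.9 -106.2   91.1] F [-1.1 -0.6  2.3] w 7.7 g 58.5 j [ 0.12  0.29 -0.55  0.   -0.73 -0.23]
shift [0.002 0.004 0.011] turn [-0.002  0.    -0.004]
```

{"op": "jog_arm", "data": {"plan": [[0, [0, -0.005, -0.08], [0, 0, 0]], [0, [0, -0.025, -0.21], [0, 0, 0]], [0, [0, -0.06, -0.34], [0, 0, 0]], [0, [0, -0.105, -0.47], [0, 0, 0]], [0, [0, -0.165, -0.59], [0, 0, 0]], [0, [0, -0.235, -0.705], [0, 0, 0]], [0, [0, -0.315, -0.815], [0, 0, 0]], [0, [0, -0.41, -0.91], [0, 0, 0]], [0, [0, -0.46, -0.96], [0, 0, 0]], [0, [0, -0.46, -0.96], [0, 0, 0]]]}}

```text
clock: 4.7
position: [499.1, -110.8, 187.3]
ee_rot: [-0.666, 0.746, 0.004, -0.004]
contact_force: [-13.7, 7.6, 9.7]
gripper_width: 7.5
grasp_force: 58.9
```

```bash
cat > cov.py <<'E'
from h import *
go([458.4,-106.4,90],173.75)
o=np.array([522.5,-113.4]);ux=unit(np.deg2rad(-6.25));uy=np.array([-ux[1],ux[0]])
U=lambda P:np.c_[(P[:,:2]-o)@ux,(P[:,:2]-o)@uy,P[:,2]]
print('tcp unit',U(read_state()['position'][None]).round(1))
E
python3 cov.py
```

```text
clock 4.70 pos [ 499.1 -110.8  187.3] F [-13.7   7.6   9.7] w 7.5 g 58.9 j [ 0.1   0.24 -0.32 -0.   -1.02 -0.21]
shift [0.002 0.398 0.978] turn [ 0.011 -0.    -0.005]
tcp unit [[-23.5   0.  187.3]]
```

{"op": "jog_arm", "data": {"plan": [[0, [0, 0, 0], [0, 0, 0]], [0, [0, 0, 0], [0, 0, 0]]]}}

```text
clock: 4.95
position: [499.1, -110.8, 187.3]
ee_rot: [-0.666, 0.746, 0.004, -0.004]
contact_force: [-13.1, 7.3, 9.0]
gripper_width: 7.7
grasp_force: 58.9
```

```bash
python3 cov.py; python3 - <<'E'
from h import *
d=grab('wrist');save(d,'w3.png');np.savez('w3.npz',**d)
E
```

```text
clock 4.95 pos [ 499.1 -110.8  187.3] F [-13.1   7.3   9. ] w 7.7 g 58.9 j [ 0.1   0.24 -0.32 -0.   -1.02 -0.21]
shift [0.002 0.399 0.978] turn [ 0.01  -0.    -0.005]
tcp unit [[-23.5   0.  187.3]]
```

View pics/w3.png

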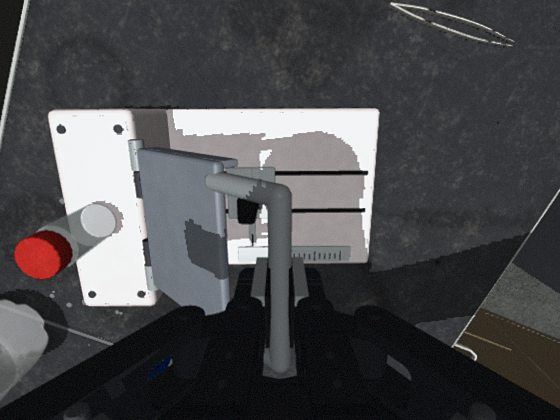

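The wrist view shows the bar held in the fingers at (280,200–370), and the cover raised to roughly 45–50°. The plate runs from column 145 at the hinge to its edge at column 228, and the black handle shows at (245,210).

```bash
cat > ang.py <<'E'
import sys
from h import *
def ang(d,roi):
    o=np.array([522.5,-113.4]);ux=unit(np.deg2rad(-6.25));uy=np.array([-ux[1],ux[0]])
    x0,x1,y0,y1=roi
    im=d['img'][y0:y1,x0:x1].astype(int).reshape(-1,3);P=cloud(d)[y0:y1,x0:x1].reshape(-1,3)
    k=(P[:,2]>105)&(P[:,2]<215)&(im.min(1)>60)
    P=P[k];Q=np.c_[(P[:,:2]-o)@ux,(P[:,:2]-o)@uy,P[:,2]]
    for _ in range(3):
        c=Q.mean(0);n=np.linalg.svd(Q-c,full_matrices=False)[2][2];e=(Q-c)@n;Q=Q[abs(e)<max(2*e.std(),1)]
    n=n*np.sign(n[2]+1e-9); th=np.arctan2(n[0],n[2])
    print('n',len(Q),n.round(3),'angle',round(th,3),'c',c.round(1),'std',e.std().round(2))
    print('x at hinge z=103 plane:',c[0]-n[2]*(103-c[2])/n[0])
E
python3 - <<'E'
from ang import *
ang(dict(np.load('w3.npz')),(150,220,165,285))
E
```

```text
n 7969 [ 0.716 -0.     0.698] angle 0.798 c [ 31.7  -9.3 147.4] std 0.31
x at hinge z=103 plane: 75.01056664825177
```

{"op": "jog_arm", "data": {"plan": [[0, [0, -0.05, 0.065], [0, 0, 0]], [0, [0, -0.11, -0.13], [0, 0, 0]], [0, [0, -0.2, -0.185], [0, 0, 0]], [0, [0, -0.28, -0.235], [0, 0, 0]], [0, [0, -0.38, -0.28], [0, 0, 0]], [0, [0, -0.47, -0.315], [0, 0, 0]], [0, [0, -0.57, -0.345], [0, 0, 0]], [0, [0, -0.66, -0.365], [0, 0, 0]], [0, [0, -0.66, -0.365], [0, 0, 0]]]}}

```text
clock: 6.12
position: [571.8, -118.7, 227.2]
ee_rot: [-0.666, 0.746, -0.002, 0.002]
contact_force: [-4.2, 5.8, 9.5]
gripper_width: 7.3
grasp_force: 58.9
```

```bash
python3 cov.py; python3 - <<'E'
from ang import *
d=grab('wrist');save(d,'w4.png');np.savez('w4.npz',**d)
ang(d,(150,215,165,260))
C=cloud(d)
E
```

```text
clock 6.12 pos [ 571.8 -118.7  227.2] F [-4.2  5.8  9.5] w 7.3 g 58.9 j [ 0.07  0.32 -0.11  0.   -1.14 -0.19]
shift [0.004 1.148 1.365] turn [-0.006 -0.    -0.003]
tcp unit [[4.960e+01 1.000e-01 2.272e+02]]
n 433 [-0.141 -0.988  0.056] angle -1.193 c [102.8 -10.2 139.2] std 1.66
x at hinge z=103 plane: 88.45845536689153
```

View pics/w4.png

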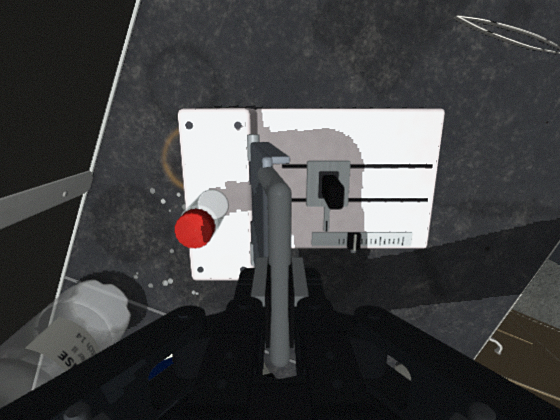

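The wrist view shows the cover nearly upright and edge-on around columns 255–290, the bar at column 280, the handle at (332,190) with its pointer running down to about (326,235), and the rider at (354,241). Next I'll measure the bar's real position.

```bash
python3 - <<'E'
from ang import *
d=dict(np.load('w4.npz'));C=cloud(d)
o=np.array([522.5,-113.4]);ux=unit(np.deg2rad(-6.25));uy=np.array([-ux[1],ux[0]])
U=lambda P:np.c_[(P[:,:2]-o)@ux,(P[:,:2]-o)@uy,P[:,2]]
print('bar top',U(bydepth(d,[(279,210),(280,230),(281,250),(281,270),(281,300),(281,330)])).round(1).tolist())
for r in (180,200,220,240): print(r,d['img'][r,245:300,0].tolist(), d['range_z'][r,245:300:3].round().tolist())
P=U(C[150:260,252:272].reshape(-1,3)); P=P[(P[:,2]>110)&(P[:,2]<200)&(abs(P[:,1])<45)]
print(len(P),np.polyfit(P[:,2],P[:,0],1), P.min(0),P.max(0))
E
```

```text
bar top [[48.7, -35.5, 243.0], [48.3, -27.1, 243.0], [48.0, -17.5, 241.1], [48.0, -9.0, 242.6], [48.0, 5.8, 242.0], [48.0, 20.5, 243.0]]
180 [247, 246, 250, 217, 88, 48, 58, 56, 59, 64, 65, 64, 53, 61, 61, 67, 71, 71, 71, 75, 72, 71, 76, 71, 71, 66, 64, 56, 65, 64, 58, 62, 61, 60, 57, 60, 54, 54, 97, 149, 164, 163, 162, 159, 161, 161, 164, 164, 166, 159, 161, 160, 162, 159, 158] [273.0, 273.0, 262.0, 230.0, 207.0, 165.0, 154.0, 148.0, 145.0, 142.0, 140.0, 140.0, 141.0, 349.0, 349.0, 351.0, 349.0, 349.0, 349.0]
200 [157, 155, 151, 150, 141, 140, 110, 42, 44, 44, 49, 45, 41, 46, 47, 46, 42, 48, 69, 74, 73, 75, 66, 65, 74, 77, 83, 82, 82, 87, 92, 91, 94, 97, 92, 95, 90, 95, 89, 86, 85, 87, 84, 78, 75, 66, 47, 7, 14, 5, 9, 0, 14, 7, 12] [278.0, 280.0, 281.0, 240.0, 213.0, 193.0, 180.0, 178.0, 136.0, 134.0, 132.0, 134.0, 133.0, 133.0, 134.0, 135.0, 355.0, 356.0, 354.0]
220 [242, 242, 244, 245, 244, 225, 167, 61, 37, 37, 50, 46, 48, 44, 38, 43, 49, 51, 62, 68, 75, 76, 71, 62, 70, 78, 84, 84, 92, 86, 90, 92, 89, 91, 93, 90, 94, 90, 96, 89, 88, 82, 78, 79, 74, 71, 115, 164, 164, 163, 158, 156, 162, 155, 162] [284.0, 285.0, 286.0, 249.0, 221.0, 199.0, 183.0, 182.0, 137.0, 137.0, 136.0, 134.0, 135.0, 136.0, 137.0, 137.0, 363.0, 363.0, 364.0]
240 [242, 243, 243, 243, 252, 230, 71, 48, 51, 54, 56, 52, 46, 42, 46, 42, 40, 47, 56, 68, 71, 77, 68, 64, 71, 70, 80, 87, 82, 89, 89, 94, 93, 92, 96, 91, 94, 93, 89, 90, 88, 86, 81, 77, 65, 80, 191, 254, 240, 163, 157, 162, 163, 162, 164] [290.0, 290.0, 285.0, 260.0, 229.0, 205.0, 187.0, 184.0, 141.0, 138.0, 138.0, 139.0, 137.0, 138.0, 139.0, 141.0, 369.0, 369.0, 370.0]
1292 [-0.16924697 90.72471951] [ 55.33455545 -44.90922118 111.63717994] [ 71.43172812  42.65476843 199.88999156]
```

{"op": "jog_arm", "data": {"plan": [[0, [0, -0.11, -0.01], [0, 0, 0]], [0, [0, -0.2, -0.015], [0, 0, 0]], [0, [0, -0.22, -0.015], [0, 0, 0]], [0, [0, -0.22, -0.015], [0, 0, 0]]]}}

```text
clock: 6.68
position: [593.5, -121.2, 228.3]
ee_rot: [-0.666, 0.746, -0.002, 0.002]
contact_force: [-3.8, 4.7, 7.6]
gripper_width: 7.5
grasp_force: 61.0
```

```bash
python3 cov.py; cat > up.py <<'E'
from ang import *
import sys
o=np.array([522.5,-113.4]);ux=unit(np.deg2rad(-6.25));uy=np.array([-ux[1],ux[0]])
U=lambda P:np.c_[(P[:,:2]-o)@ux,(P[:,:2]-o)@uy,P[:,2]]
def up(d,band=(50,90)):
    Q=U(cloud(d).reshape(-1,3)); k=(Q[:,0]>band[0])&(Q[:,0]<band[1])&(abs(Q[:,1])<43)
    P=Q[k&(Q[:,2]>112)&(Q[:,2]<198)]
    for s in (6,3,2):
        f=np.polyfit(P[:,2],P[:,0],1);e=P[:,0]-np.polyval(f,P[:,2]);P=P[abs(e)<s]
    print('plate n',len(P),'th',np.pi/2+np.arctan(f[0]),'x@103,x@203',np.polyval(f,[103,203]).round(1),'std',e.std(),'z',P[:,2].min(),P[:,2].max())
    B=Q[k&(Q[:,2]>225)&(Q[:,2]<250)&(abs(Q[:,1])<33)]; 
    if len(B): print('bar',len(B),np.median(B,0),'xrange',np.percentile(B[:,0],[5,95]))
E
python3 - <<'E'
from up import *
for n in ('wrist','top','scene'):
    d=grab(n);np.savez('%s5.npz'%n,**d);print(n);up(d)
E
```

```text
clock 6.67 pos [ 593.5 -121.2  228.3] F [-3.8  4.7  7.6] w 7.5 g 61.0 j [ 0.07  0.35 -0.05  0.   -1.16 -0.18]
shift [0.004 1.367 1.375] turn [-0.005 -0.    -0.003]
tcp unit [[ 71.4   0.  228.3]]
wrist
plate n 1 th 1.735876800683232 x@103,x@203 [49.9 66.6] std 0.0 z 196.71615213577283 196.71615213577283
bar 3718 [ 70.34326726  -6.69843418 243.39860737] xrange [58.27677024 82.47258793]
top
plate n 196 th 1.5841983403275737 x@103,x@203 [66.3 67.7] std 0.7098429005403306 z 113.17939964640254 197.97310829810283
bar 53 [ 67.65796801  17.26948304 242.73734988] xrange [61.0193014  73.21921892]
scene
plate n 409 th 1.5798239234051645 x@103,x@203 [66.9 67.9] std 1.1145548787326063 z 112.04483768550244 197.69669080752726
bar 1 [ 68.77521791  30.99293053 232.9739944 ] xrange [68.77521791 68.77521791]up.py:9: RankWarning: Polyfit may be poorly conditioned
  f=np.polyfit(P[:,2],P[:,0],1);e=P[:,0]-np.polyval(f,P[:,2]);P=P[abs(e)<s]
up.py:9: RankWarning: Polyfit may be poorly conditioned
  f=np.polyfit(P[:,2],P[:,0],1);e=P[:,0]-np.polyval(f,P[:,2]);P=P[abs(e)<s]
up.py:9: RankWarning: Polyfit may be poorly conditioned
  f=np.polyfit(P[:,2],P[:,0],1);e=P[:,0]-np.polyval(f,P[:,2]);P=P[abs(e)<s]
```

The top and scene depth fits put the cover at 1.58 rad, upright within error, so I'll release and lift.

{"op": "jog_arm", "data": {"plan": [[30, [0, 0, 0], [0, 0, 0]], [40, [0, 0, 0], [0, 0, 0]], [40, [0, 0, 0], [0, 0, 0]], [40, [0, 0, -0.25], [0, 0, 0]], [40, [0, 0, -0.5], [0, 0, 0]], [40, [0, 0, -0.5], [0, 0, 0]]]}}

```text
clock: 7.58
position: [592.5, -121.7, 276.5]
ee_rot: [-0.666, 0.746, -0.002, 0.002]
contact_force: [0.0, 0.7, 0.2]
gripper_width: 40.0
grasp_force: 0.0
```

```bash
python3 - <<'E'
from up import *
for n in ('wrist','top','scene'):
    d=grab(n);np.savez('%s6.npz'%n,**d);print(n)
    if n!='wrist': up(d)
    else:
        save(d,'w6.png');up(d)
go([458.4,-106.4,278],173.75)
E
```

```text
wristTraceback (most recent call last):
  File "<stdin>", line 6, in <module>
  File "up.py", line 9, in up
    f=np.polyfit(P[:,2],P[:,0],1);e=P[:,0]-np.polyval(f,P[:,2]);P=P[abs(e)<s]
    raise TypeError("expected non-empty vector for x")
TypeError: expected non-empty vector for x
```

View pics/w6.png

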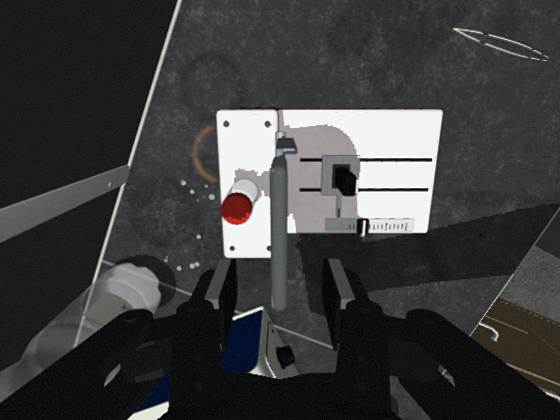

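The wrist view shows the cover standing by itself with its bar edge-on at column 279, rows 160–305. The handle top is at (345,180), the pointer at column 339, rows 200–218, and the rider's white line at (363,228). Next I'll measure these.

```bash
python3 - <<'E'
from up import *
for n in ('top','scene'):
    d=grab(n);np.savez('%s6.npz'%n,**d);print(n);up(d)
d=dict(np.load('wrist6.npz'));g=cv2.cvtColor(d['img'],cv2.COLOR_RGB2GRAY).astype(int)
C=U(cloud(d).reshape(-1,3)).reshape(420,560,3)
k=(C[...,2]>78)&(C[...,2]<95)&(abs(C[...,0])<25)&(abs(C[...,1])<25)
print('handle top',k.sum(),np.median(C[k],0),C[k].min(0),C[k].max(0))
m=np.uint8(k&(g<60)); print('px',np.argwhere(m)[:,::-1].mean(0), 'on 87.5',U(onplane(d,np.argwhere(m)[:,::-1],87.5)).mean(0))
print(g[194:240:2,328:375].tolist().__str__().replace('], [','\n'))
E
```

```text
top
plate n 179 th 1.5801574313822118 x@103,x@203 [66.5 67.4] std 0.6125721913634818 z 112.80983606358905 197.8358323320316
bar 56 [ 68.19503979  17.0807003  242.93578828] xrange [65.0184513  73.40958699]
scene
plate n 614 th 1.5784877824271175 x@103,x@203 [67.1 67.8] std 1.1117026850389513 z 112.14323592641767 197.96157971199966
bar 48 [ 67.32019845  21.56837142 240.5532641 ] xrange [65.25017071 72.61563386]
handle top 322 [ 0.44186815 -1.72598237 88.13423819] [ -7.58673956 -11.6046499   78.65368412] [ 6.67922002 10.66814416 90.23048301]
px [348.01013514 184.48310811] on 87.5 [ 0.73288625 -2.01116749 87.5       ]
[[120, 122, 119, 116, 123, 116, 114, 118, 117, 122, 123, 129, 125, 108, 52, 18, 6, 4, 15, 9, 9, 9, 3, 4, 4, 4, 38, 88, 133, 189, 242, 246, 245, 244, 244, 245, 245, 245, 245, 245, 245, 244, 243, 245, 244, 244, 243
156, 159, 156, 157, 157, 156, 156, 160, 132, 101, 125, 122, 130, 128, 140, 153, 122, 108, 105, 107, 104, 108, 113, 105, 108, 130, 153, 157, 181, 237, 248, 244, 244, 244, 243, 244, 244, 244, 243, 244, 243, 244, 244, 244, 242, 243, 244
160, 158, 157, 155, 157, 155, 1
[... 3949 characters left out ...]
2, 123, 124, 122, 124, 121, 121, 119, 120, 118, 95, 35, 6, 3, 3, 30, 153, 241, 211, 55, 12, 30, 117, 197, 214, 208, 209, 205, 207
29, 26, 26, 30, 24, 19, 23, 20, 24, 27, 24, 25, 25, 25, 19, 21, 26, 29, 28, 27, 26, 27, 25, 22, 22, 21, 21, 25, 25, 28, 23, 36, 70, 132, 205, 230, 186, 61, 38, 35, 39, 43, 37, 42, 40, 49, 62
28, 28, 27, 25, 32, 29, 26, 23, 30, 32, 27, 29, 26, 31, 26, 26, 27, 27, 27, 22, 26, 24, 24, 22, 26, 25, 29, 32, 25, 34, 26, 39, 59, 110, 150, 152, 106, 48, 39, 40, 42, 46, 47, 51, 59, 61, 56
25, 23, 27, 25, 29, 22, 27, 27, 29, 28, 31, 29, 27, 27, 23, 27, 24, 25, 24, 24, 21, 26, 25, 24, 24, 25, 28, 26, 29, 29, 31, 29, 24, 27, 33, 58, 51, 45, 50, 52, 47, 46, 40, 51, 53, 57, 57]]
```

```bash
python3 - <<'E'
from up import *
d=dict(np.load('wrist6.npz'))
a=U(onplane(d,[(338.4,216)],31.5));b=U(onplane(d,[(364,220.5)],37.5));print(a,b,'travel',a[0,0]-b[0,0], 'front',U(onplane(d,[(440,150)],25)))
p=o+0.6*ux-0.5*uy;print(p); go([*p,250],173.75); go([*p,48.5],173.75)
E
```

```text
[[-1.23652449 49.15277134 31.5       ]] [[-31.22315106  53.02253352  37.5       ]] travel 29.986626565371978 front [[-117.58737968  -29.36016782   25.        ]]
[ 523.04200037 -113.96234829]
clock 7.72 pos [ 590.8 -121.4  273.1] F [-0.1 -0.7  0.9] w 39.9 g 0.0 j [ 0.07  0.32  0.02 -0.   -1.27 -0.18]
shift [0.004 0.681 0.232] turn [ 0.002  0.    -0.004]
clock 7.72 pos [ 590.8 -121.4  273.1] F [-0.1 -0.7  0.9] w 39.9 g 0.0 j [ 0.07  0.32  0.02 -0.   -1.27 -0.18]
shift [0.004 0.677 2.247] turn [ 0.002  0.    -0.004]
```

{"op": "jog_arm", "data": {"plan": [[40, [0, 0.3, 0], [0, 0, 0]], [40, [0, 0.68, 0], [0, 0, 0]], [40, [0, 0.68, 0.3], [0, 0, 0]], [40, [0, 0.68, 0.7], [0, 0, 0]], [40, [0, 0.68, 1], [0, 0, 0]], [40, [0, 0.68, 1], [0, 0, 0]]]}}

```text
clock: 8.48
position: [521.5, -113.8, 171.2]
ee_rot: [-0.666, 0.746, 0.003, -0.003]
contact_force: [-0.0, 0.1, -0.0]
gripper_width: 40.0
grasp_force: 0.0
```

```bash
cat > st.py <<'E'
from up import *
p=o+0.6*ux-0.5*uy; go([*p,48.5],173.75);print('unit',U(read_state()['position'][None]).round(1))
E
python3 st.py
```

```text
clock 8.47 pos [ 521.5 -113.8  171.2] F [-0.   0.1 -0. ] w 40.0 g 0.0 j [ 0.09  0.29 -0.3  -0.   -0.99 -0.2 ]
shift [-1.000e-03 -2.500e-02  1.227e+00] turn [ 0.007 -0.001 -0.005]
unit [[ -1.   -0.5 171.2]]
```

{"op": "jog_arm", "data": {"plan": [[40, [0, -0.01, 0.4], [0, 0, 0]], [40, [0, -0.01, 0.7], [0, 0, 0]], [40, [0, -0.01, 0.7], [0, 0, 0]], [40, [0, -0.01, 0.7], [0, 0, 0]]]}}

```text
clock: 8.98
position: [526.2, -113.9, 106.1]
ee_rot: [-0.666, 0.746, -0.001, 0.001]
contact_force: [0.5, 0.5, -0.5]
gripper_width: 39.8
grasp_force: 0.0
```

```bash
python3 st.py
```

```text
clock 8.97 pos [ 526.2 -113.9  106.1] F [ 0.5  0.5 -0.5] w 39.8 g 0.0 j [ 0.09  0.37 -0.38  0.   -0.83 -0.2 ]
shift [0.004 0.033 0.576] turn [-0.003 -0.    -0.004]
unit [[ 3.700e+00 -1.000e-01  1.061e+02]]
```

{"op": "jog_arm", "data": {"plan": [[40, [0, 0.03, 0.2], [0, 0, 0]], [40, [0, 0.03, 0.4], [0, 0, 0]], [40, [0, 0.03, 0.57], [0, 0, 0]], [40, [0, 0.03, 0.57], [0, 0, 0]], [40, [0, 0.03, 0.57], [0, 0, 0]]]}}

```text
clock: 9.6
position: [523.1, -113.4, 49.0]
ee_rot: [-0.666, 0.746, -0.001, 0.001]
contact_force: [-0.3, -0.5, 0.0]
gripper_width: 40.0
grasp_force: 0.0
```

```bash
python3 st.py
```

```text
clock 9.60 pos [ 523.1 -113.4   49. ] F [-0.3 -0.5  0. ] w 40.0 g 0.0 j [ 0.09  0.44 -0.44  0.   -0.69 -0.2 ]
shift [0.005 0.    0.005] turn [-0.003  0.    -0.004]
unit [[ 0.6  0.  49. ]]
```

Positioned on the handle, so I'll close.

{"op": "jog_arm", "data": {"plan": [[0, [0, 0, 0], [0, 0, 0]], [0, [0, 0, 0], [0, 0, 0]], [0, [0, 0, 0], [0, 0, 0]], [0, [0, 0, 0], [0, 0, 0]], [0, [0, 0, 0], [0, 0, 0]]]}}

```text
clock: 10.22
position: [523.4, -113.5, 48.5]
ee_rot: [-0.666, 0.746, -0.001, 0.001]
contact_force: [2.1, -0.8, 5.5]
gripper_width: 13.1
grasp_force: 60.0
```

```bash
python3 st.py
```

```text
clock 10.22 pos [ 523.4 -113.5   48.5] F [ 2.1 -0.8  5.5] w 13.1 g 60.0 j [ 0.09  0.44 -0.44  0.   -0.69 -0.2 ]
shift [0.005 0.003 0.   ] turn [-0.003  0.    -0.003]
unit [[ 0.9  0.  48.5]]
```

{"op": "jog_arm", "data": {"plan": [[0, [0, 0.06, 0], [0, 0, 0]], [0, [0, 0.12, 0], [0, 0, 0]], [0, [0, 0.18, 0], [0, 0, 0]], [0, [0, 0.24, 0], [0, 0, 0]], [0, [0, 0.28, 0], [0, 0, 0]], [0, [0, 0.28, 0], [0, 0, 0]], [0, [0, 0.28, 0], [0, 0, 0]]]}}

```text
clock: 11.1
position: [496.8, -110.5, 48.5]
ee_rot: [-0.666, 0.746, -0.002, 0.002]
contact_force: [5.6, -3.3, 3.0]
gripper_width: 13.5
grasp_force: 59.6
```

```bash
python3 st.py; python3 - <<'E'
from up import *
out=[]
for n,z in (('wrist',0),('scene',0),('top',0)):
    d=grab(n);np.savez('%s7.npz'%n,**d)
    E=np.array(d['extrinsics']);w=np.array([*(o-30*ux+52*uy),35.,1]);c=np.linalg.inv(E)@w
    px=cv2.projectPoints(c[None,:3],np.zeros(3),np.zeros(3),np.array(d['intrinsics']),np.array(d['distortion']))[0].ravel();print(n,px)
    x,y=px.astype(int);h=32
    cr=d['img'][max(y-h,0):y+h,max(x-h,0):x+h]; print(cr.shape)
    if cr.size: out.append(cv2.resize(cr,(260,260),interpolation=cv2.INTER_CUBIC))
cv2.imwrite('pics/c7.png',np.hstack(out)[...,::-1])
E
```

```text
clock 11.10 pos [ 496.8 -110.5   48.5] F [ 5.6 -3.3  3. ] w 13.5 g 59.6 j [ 0.1   0.41 -0.51  0.   -0.65 -0.22]
shift [ 0.005 -0.264  0.002] turn [-0.006  0.    -0.003]
unit [[-25.8   0.1  48.5]]
wrist [285.72852478 345.14791643]
(64, 64, 3)
scene [301.6216477  238.94859988]
(64, 64, 3)
top [284.94214123 223.66849894]
(64, 64, 3)
```

View pics/c7.png

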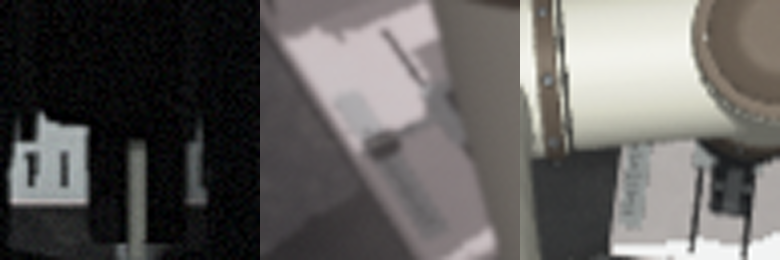

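The crops show the rider's white line at wrist full-image column 286, with the pointer hidden by the gripper there. In the scene crop the pointer bar at about (415–435,105–130) is nearly beside the rider at (385,145). I'll refine by rectified profiles over several frames.

```bash
python3 - <<'E'
from up import *
def prof(d,xs,ys,z):
    g=cv2.cvtColor(d['img'],cv2.COLOR_RGB2GRAY).astype(np.float32)
    X,Y=np.meshgrid(xs,ys);W=np.c_[o+X.reshape(-1,1)*ux+Y.reshape(-1,1)*uy,np.full(X.size,z),np.ones(X.size)]
    c=(np.linalg.inv(np.array(d['extrinsics']))@W.T).T[:,:3]
    p=cv2.projectPoints(c,np.zeros(3),np.zeros(3),np.array(d['intrinsics']),np.array(d['distortion']))[0].reshape(*X.shape,2).astype(np.float32)
    return np.median(cv2.remap(g,p[...,0],p[...,1],cv2.INTER_CUBIC),0)
def peak(xs,p,c,w):
    k=abs(xs-c)<w; x=xs[k];q=p[k]-np.percentile(p[k],30);q=np.clip(q,0,None);q[q<.3*q.max()]=0;return (x*q).sum()/q.sum()
for f in ('w3','w4','wrist5','wrist6'):
    d=dict(np.load(f+'.npz')); xs=np.arange(-12,12,.25);xr=np.arange(-40,-20,.25)
    a=255-prof(d,xs,np.arange(40,47,.5),31.5); b=prof(d,xr,np.arange(55,66,.5),37.5)
    xa=xs[a.argmax()];xb=xr[b.argmax()];
    pa=peak(xs,a,xa,2.5);pb=peak(xr,b,xb,3);print(f,'ptr %.2f rider %.2f travel %.2f'%(pa,pb,pa-pb))
    print((255-a[::4]).astype(int).tolist(),b[::4].astype(int).tolist())
xs=np.arange(-50,10,1.)
for f in ('scene6','scene7'):
    d=dict(np.load(f+'.npz'))
    print(f,'ptr',prof(d,xs,np.arange(40,48,.5),31.5).astype(int).tolist());print('rider',prof(d,xs,np.arange(54,65,.5),37.5).astype(int).tolist())
E
```

```text
w3 ptr -0.14 rider -27.07 travel 26.94
[200, 204, 202, 204, 208, 205, 210, 191, 147, 123, 122, 74, 23, 103, 123, 167, 210, 214, 211, 215, 214, 215, 219, 201] [69, 79, 95, 73, 70, 76, 81, 86, 88, 93, 93, 95, 96, 96, 95, 94, 93, 93, 91, 88]
w4 ptr -0.47 rider -30.68 travel 30.21
[154, 155, 154, 155, 155, 156, 156, 159, 146, 133, 108, 51, 43, 110, 118, 123, 144, 153, 155, 154, 155, 156, 155, 155] [124, 107, 84, 60, 28, 5, 5, 17, 82, 139, 118, 55, 10, 9, 11, 11, 4, 16, 75, 122]
wrist5 ptr -0.47 rider -30.89 travel 30.42
[153, 153, 153, 155, 156, 156, 158, 159, 153, 139, 109, 53, 48, 103, 102, 120, 146, 155, 156, 154, 155, 157, 157, 156] [235, 223, 179, 105, 46, 15, 11, 57, 191, 255, 215, 84, 19, 24, 31, 29, 17, 7, 50, 113]
wrist6 ptr -0.91 rider -31.28 travel 30.37
[153, 154, 155, 156, 157, 156, 160, 157, 141, 126, 79, 51, 73, 106, 110, 134, 150, 157, 154, 153, 156, 155, 156, 157] [231, 203, 150, 90, 33, 11, 29, 115, 222, 242, 165, 61, 14, 11, 11, 6, 9, 38, 96, 124]
scene6 ptr [198, 198, 198, 198, 198, 198, 198, 198, 198, 198, 198, 197, 197, 197, 197, 198, 198, 197, 196, 193, 189, 182, 1
[... 392 characters left out ...]
8, 118, 118, 119, 119, 119, 119, 119, 119, 119, 119, 119, 120, 120, 121, 123, 125, 127, 129, 130]
scene7 ptr [129, 129, 129, 129, 129, 129, 129, 129, 130, 129, 129, 129, 129, 128, 128, 126, 124, 122, 118, 115, 111, 108, 109, 115, 129, 145, 161, 173, 183, 188, 192, 193, 194, 194, 194, 194, 194, 194, 195, 195, 195, 195, 195, 195, 195, 195, 194, 195, 195, 194, 194, 194, 194, 194, 194, 195, 195, 195, 195, 195]
rider [111, 111, 111, 111, 109, 106, 99, 91, 85, 77, 70, 66, 64, 65, 66, 71, 77, 83, 88, 91, 92, 95, 100, 108, 120, 133, 147, 156, 163, 169, 170, 171, 172, 172, 172, 172, 173, 173, 174, 174, 173, 173, 173, 173, 172, 172, 172, 172, 172, 173, 173, 174, 174, 174, 175, 177, 180, 183, 186, 189]
```

```bash
cat > pr.py <<'E'
from up import *
def prof(d,xs,ys,z):
    g=cv2.cvtColor(d['img'],cv2.COLOR_RGB2GRAY).astype(np.float32)
    X,Y=np.meshgrid(xs,ys);W=np.c_[o+X.reshape(-1,1)*ux+Y.reshape(-1,1)*uy,np.full(X.size,z),np.ones(X.size)]
    c=(np.linalg.inv(np.array(d['extrinsics']))@W.T).T[:,:3]
    p=cv2.projectPoints(c,np.zeros(3),np.zeros(3),np.array(d['intrinsics']),np.array(d['distortion']))[0].reshape(*X.shape,2).astype(np.float32)
    return np.median(cv2.remap(g,p[...,0],p[...,1],cv2.INTER_CUBIC),0).astype(int)
E
python3 - <<'E'
from pr import *
for f,x in (('w4',0),('wrist5',0),('wrist6',0),('wrist7',-27)):
    d=dict(np.load(f+'.npz'))
    for ys in ((-22,-17),(-16,-13)):
        print(f,ys,'front',prof(d,np.arange(x-32,x-14,1.),np.arange(*ys,.5),31.5).tolist(),'rear',prof(d,np.arange(x+14,x+32,1.),np.arange(*ys,.5),31.5).tolist())
    print('rider',prof(d,np.arange(-40,-20,1.),np.arange(60,66,.5),37.5).tolist())
E
```

```text
w4 (-22, -17) front [35, 35, 36, 37, 36, 35, 34, 36, 34, 43, 83, 120, 127, 125, 124, 124, 124, 125] rear [126, 124, 125, 124, 125, 129, 128, 105, 64, 37, 33, 36, 36, 34, 34, 35, 36, 36]
w4 (-16, -13) front [154, 153, 152, 154, 153, 153, 154, 154, 156, 150, 128, 121, 124, 124, 124, 125, 125, 124] rear [126, 122, 122, 124, 126, 129, 126, 98, 127, 159, 165, 162, 161, 159, 159, 160, 158, 159]
rider [124, 102, 84, 62, 29, 6, 2, 15, 78, 141, 122, 56, 9, 9, 11, 12, 2, 15, 77, 123]
wrist5 (-22, -17) front [50, 52, 47, 34, 54, 63, 61, 59, 58, 68, 175, 231, 233, 232, 234, 239, 194, 125] rear [123, 123, 124, 123, 126, 128, 130, 106, 57, 27, 31, 31, 32, 31, 33, 30, 29, 32]
wrist5 (-16, -13) front [247, 245, 245, 245, 244, 245, 244, 245, 247, 238, 226, 226, 232, 231, 236, 230, 168, 110] rear [123, 122, 123, 123, 124, 129, 125, 100, 108, 152, 166, 162, 161, 161, 157, 158, 160, 156]
rider [234, 216, 169, 105, 47, 12, 11, 61, 192, 252, 208, 80, 21, 23, 30, 27, 16, 5, 50, 113]
wrist6 (-22, -17) front [77, 61, 50, 59, 66, 70, 71, 71, 69, 69, 96, 120, 125, 124, 122, 123, 122, 125] rear [126, 123, 124, 125, 127, 130, 116, 82, 53, 39, 39, 43, 42, 40, 37, 42, 43, 43]
wrist6 (-16, -13) front [247, 248, 245, 246, 246, 246, 246, 254, 243, 188, 123, 118, 122, 125, 124, 123, 122, 124] rear [124, 123, 123, 125, 127, 126, 113, 106, 139, 159, 161, 162, 161, 159, 159, 160, 157, 157]
rider [230, 192, 142, 93, 38, 7, 30, 110, 223, 243, 171, 70, 11, 8, 11, 7, 9, 40, 97, 123]
wrist7 (-22, -17) front [7, 6, 7, 10, 7, 9, 6, 5, 11, 9, 14, 75, 88, 85, 86, 85, 86, 86] rear [87, 86, 84, 84, 86, 85, 91, 87, 112, 16, 26, 22, 23, 23, 25, 22, 24, 25]
wrist7 (-16, -13) front [107, 106, 105, 105, 104, 105, 106, 106, 107, 106, 101, 78, 88, 86, 85, 86, 86, 85] rear [87, 85, 83, 86, 86, 86, 89, 86, 74, 109, 108, 105, 107, 106, 106, 107, 108, 111]
rider [14, 25, 23, 12, 3, 6, 7, 6, 4, 103, 104, 39, 6, 15, 10, 14, 13, 39, 41, 46]
```

{"op": "jog_arm", "data": {"plan": [[0, [0, 0.037, 0], [0, 0, 0]], [0, [0, 0.037, 0], [0, 0, 0]], [0, [0, 0.037, 0], [0, 0, 0]], [0, [0, 0.037, 0], [0, 0, 0]], [0, [0, 0.037, 0], [0, 0, 0]]]}}

```text
clock: 11.88
position: [493.4, -110.1, 48.5]
ee_rot: [-0.666, 0.746, -0.002, 0.002]
contact_force: [6.5, -4.2, 2.9]
gripper_width: 13.1
grasp_force: 59.5
```

```bash
cat > fin.py <<'E'
from pr import *
for i in range(2):
    print('unit',U(read_state()['position'][None]).round(2),read_state()['contact_force'].round(1))
    d=grab('wrist')
    f=np.arange(-56,-48,.5);r=np.arange(-12,-4,.5);q=np.arange(-36,-26,.5)
    ys=np.arange(-22,-17,.5)
    print('front',list(zip(f,prof(d,f,ys,31.5).tolist())));print('rear',list(zip(r,prof(d,r,ys,31.5).tolist())))
    p=prof(d,q,np.arange(60,66,.5),37.5);w=np.clip(p-25,0,None)*(abs(q+30.5)<2.6);print('rider',p.tolist(),(q*w).sum()/w.sum())
for n in ('top','scene'): up(grab(n))
E
python3 fin.py | sed 's/np.float64//g'
```

```text
unit [[-29.31   0.06  48.53]] [ 6.5 -4.2  2.9]
front [((-56.0), 5), ((-55.5), 7), ((-55.0), 8), ((-54.5), 9), ((-54.0), 6), ((-53.5), 7), ((-53.0), 6), ((-52.5), 17), ((-52.0), 48), ((-51.5), 76), ((-51.0), 87), ((-50.5), 87), ((-50.0), 86), ((-49.5), 88), ((-49.0), 87), ((-48.5), 86)]
rear [((-12.0), 86), ((-11.5), 85), ((-11.0), 89), ((-10.5), 89), ((-10.0), 89), ((-9.5), 91), ((-9.0), 113), ((-8.5), 119), ((-8.0), 53), ((-7.5), 17), ((-7.0), 19), ((-6.5), 23), ((-6.0), 25), ((-5.5), 24), ((-5.0), 19), ((-4.5), 22)]
rider [5, 7, 9, 6, 4, 7, 8, 4, 6, 38, 81, 108, 118, 95, 45, 9, 9, 13, 13, 14] -30.18507462686567
unit [[-29.29   0.08  48.53]] [ 5.6 -3.5  3.3]
front [((-56.0), 6), ((-55.5), 7), ((-55.0), 7), ((-54.5), 9), ((-54.0), 7), ((-53.5), 9), ((-53.0), 6), ((-52.5), 12), ((-52.0), 47), ((-51.5), 73), ((-51.0), 86), ((-50.5), 87), ((-50.0), 87), ((-49.5), 86), ((-49.0), 89), ((-48.5), 86)]
rear [((-12.0), 86), ((-11.5), 87), ((-11.0), 90), ((-10.5), 89), ((-10.0), 87), ((-9.5), 90), ((-9.0), 113), ((-8.5), 121), ((-8.0), 58), ((-7.5), 18), ((-7.0), 22), ((-6.5), 25), ((-6.0), 21), ((-5.5), 23), ((-5.0), 24), ((-4.5), 24)]
rider [3, 6, 8, 8, 6, 4, 6, 3, 3, 29, 79, 108, 115, 98, 47, 10, 12, 13, 17, 14] -30.131901840490798
plate n 207 th 1.6222191871698253 x@103,x@203 [66.4 71.5] std 0.8119430444070362 z 113.63801927127679 197.66686425923115
bar 123 [ 74.42935131   0.46421749 242.39248188] xrange [71.02309468 79.67534526]
plate n 19 th 1.5109055029571112 x@103,x@203 [68.8 62.8] std 1.1153587095021522 z 112.026953699474 125.75335299489313
```

```bash
python3 - <<'E'
from pr import *
d=grab('top');np.savez('top8.npz',**d);d=grab('scene');np.savez('scene8.npz',**d)
for f in ('top5','top6','top7','top8','scene6','scene7','scene8'):
    d=dict(np.load(f+'.npz'));print(f);up(d)
    Q=U(cloud(d).reshape(-1,3)); k=(Q[:,0]>50)&(Q[:,0]<95)&(Q[:,2]>232)&(Q[:,2]<247)
    for y in (-35,-20,-5,10,25,35):
        s=Q[k&(abs(Q[:,1]-y)<6)]; print(y,len(s),s.mean(0).round(1)[[0,2]] if len(s) else '',end=' | ')
    print()
    for y in (-38,-20,0,15,25): print(y,prof(d,np.arange(50,95,2.),np.arange(y-3,y+3,.5),240).tolist())
E
```

```text
top5
plate n 196 th 1.5841983403275737 x@103,x@203 [66.3 67.7] std 0.7098429005403306 z 113.17939964640254 197.97310829810283
bar 53 [ 67.65796801  17.26948304 242.73734988] xrange [61.0193014  73.21921892]
-35 22 [ 69.  242.5] | -20 6 [ 66.7 242.7] | -5 0  | 10 3 [ 59.8 241.1] | 25 21 [ 69.  243.2] | 35 25 [ 69.3 241.9] | 
-38 [70, 70, 74, 77, 79, 78, 78, 73, 87, 106, 117, 116, 109, 197, 251, 213, 134, 50, 31, 29, 34, 39, 45]
-20 [71, 72, 67, 80, 96, 111, 212, 234, 179, 107, 47, 30, 29, 29, 33, 34, 32, 37, 43, 45, 46, 46, 46]
0 [58, 59, 56, 53, 50, 47, 45, 36, 32, 31, 30, 30, 30, 30, 31, 32, 32, 37, 43, 46, 46, 45, 45]
15 [71, 70, 67, 78, 99, 107, 166, 181, 139, 90, 68, 59, 45, 33, 30, 30, 30, 30, 31, 32, 35, 39, 44]
25 [71, 71, 70, 83, 90, 136, 210, 234, 186, 123, 112, 116, 122, 202, 235, 239, 191, 111, 50, 30, 30, 29, 29]
top6
plate n 179 th 1.5801574313822118 x@103,x@203 [66.5 67.4] std 0.6125721913634818 z 112.80983606358905 197.8358323320316
bar 56 [ 68.19503979  17.0807003  242.93578828] xrange [65.0184513  73.40958699]
-35 23 [ 68.8 242.6] | -20 5 [ 66.7 243.2] | -5 0  | 10 8
[... 3775 characters left out ...]
45, 45, 45, 45, 44, 45, 45, 44, 45, 45, 45]
scene8
plate n 14 th 1.5272827023740287 x@103,x@203 [68.1 63.7] std 1.4121271391033385 z 113.0564535195931 124.5325109035391
-35 0  | -20 0  | -5 0  | 10 0  | 25 0  | 35 0  | 
-38 [63, 64, 63, 63, 64, 64, 64, 64, 64, 64, 63, 63, 64, 63, 63, 63, 64, 64, 64, 64, 63, 63, 64]
-20 [59, 59, 59, 59, 60, 59, 59, 60, 60, 61, 61, 60, 61, 61, 61, 61, 62, 62, 62, 62, 63, 62, 63]
0 [55, 55, 56, 57, 58, 57, 57, 56, 56, 57, 57, 56, 57, 57, 56, 56, 56, 55, 55, 55, 56, 55, 56]
15 [50, 50, 50, 50, 50, 50, 49, 48, 49, 49, 48, 49, 47, 47, 48, 48, 47, 46, 46, 46, 45, 46, 46]
25 [47, 46, 46, 45, 46, 45, 44, 45, 45, 45, 45, 44, 44, 45, 45, 44, 44, 44, 45, 44, 45, 45, 44]
```

```bash
python3 -c "
from bench import *
s=read_state();print(s['clock'],s['gripper_width'],s['grasp_force'],job_done())"
```

```text
the job is handed in; nothing more can be done
12.175 13.255986765786055 59.54623460769653 None
```

The job is handed in: the gripper holds the slide with its pointer within about 0.3 mm of the rider line, and the cover stands on its own, but about 2.5° past vertical (1.61–1.62 rad). It was at about 1.58 rad when I released it; the arm most likely nudged it while I was gripping the slide handle, and I left it there rather than redo both steps.

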